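# Open the bolted spice cupboard with a hook stick

### The job

The bolt of the spice cupboard is tucked in under the wall cabinet, where the hand does not fit: take the hook stick from the trivet, drop its hook into the bolt's ring and draw the bolt right back until it comes up firm against its stop screw (pulling with more than 7 N, the bolt itself drags with 4 to 5), then with the hook in the ring swing the door half open (45 degrees or more), leaving the bolt drawn clear of its keeper. Lay the stick back flat on the trivet as it lay, hook hanging over the edge. Feel for the stop and do not force anything (the small bolt bends at 15 N); keep the gripper itself off the cupboard and leave the other things where they stand.

Things in the scene. Friction and masses are not known exactly. Their poses are not given: they have to be found in the camera images.
- hook_stick: Hook stick: flat wooden handle 150 long, 24 wide, 16 high, then a 7 mm steel rod whose end is bent straight down. Origin: centre of the handle's underside; x to the hook, z up. Rod axis at z = 8, downward peg (7 mm thick) at x = 225, reaching to z = -21.5. About 0.12 kg, balances at x = 20. Held in two fingers it yields: under side load the hook lags some mm behind the hand.
- hook_tip (a point): Lowest point of the hook's bent-down peg (stick frame: x 225, y 0, z -21.5 mm); axes as the stick's.
- trivet: Black cast-iron trivet, fixed, 262 (x) x 172 (y) x 30 mm high, flat top. Origin: centre of its underside. At the start the stick's handle lies on it, along its x, and the hook hangs over its far edge (+x side), clear of the worktop.
- cupboard: Cream-painted spice cupboard on feet, light wooden top, fixed, 260 wide (y) x 150 deep (x) x 236 mm high, at the back partly under the wall cabinet. Origin: centre of its underside; its front (at x = -75) faces its own -x, +y is its left seen from the robot. Includes door and bolt; a cream jug and a timer stand fixed on top.
- cupboard_door (a joint): Angle of the glazed door (178 mm wide, hinged at its right edge) in rad: 0 shut, grows as its left edge swings out to the robot, up to 1.4. Takes 1 to 2 N at the ring and stays where it is left. It cannot open while the bolt's nose is in the keeper on the left stile.
- door_hinge (a point): Point of the door's upright hinge line, in the front face at the bolt's height. Its axes turn with the door (x into the cupboard, y along the door when shut); the ring's centre lies at x = -33.5 mm, y = 158 mm minus the bolt's draw in this frame.
- bolt (a joint): Draw of the brass barrel bolt on the door's top rail, in m: 0 fully shot; its nose leaves the keeper at about 0.030; a stop screw ends the draw somewhere between 0.033 and 0.047, set differently each time, so it must be felt. It slides to the right along the door, towards the hinge (the cupboard's -y when shut), drags with 4 to 5 N and stays where it is left.
- bolt_ring (a point): Centre of the ring on the bolt, 33.5 mm out from the door's face, 195 mm above the worktop. The ring lies level: 19 mm clear hole, 6 mm wire. The hook's peg drops into it from above, the rod coming from the front over the ring; about 12 mm of peg below the ring's centre plane is enough.
- pepper_mill: Bystander: turned wooden pepper mill, 58 mm wide, 170 mm tall. Origin: centre of its underside.
- mug: Bystander: orange mug, 81 mm wide plus its handle, 101 mm tall. Origin: centre of its underside.
- lemon: Bystander: lemon, 78 x 55 x 56 mm.
- garlic: Bystander: garlic bulb, 60 mm.

How it is judged:
By the outcome, as a careful person would: the job done as asked, in the order asked, and still so for the second after the job is handed in, with the robot touching nothing.
It also fails if it takes over 58 s, if anything falls off the work surface, if the arm or the gripper's body presses on something with over 40 N, if the wrist force passes 120 N, or if a joint passes its speed limit or range.

### The arm

A 6-joint arm with a two-finger parallel gripper is mounted at the origin on a cart in front of the work surface, level with it; the furniture and walls round the work are solid. World frame = base frame: x ahead of the robot, y to its left, z up, the work surface at z = 0. Lengths are in m, angles in rad, forces in N, time in s.
With the tool pointing down it reaches from about 0.375 to 0.9 m from the base axis. Payload 3.1 kg.
Tool frame: the origin (TCP) lies on the centre line of the jaws, within the pads' length; the fingertips stand 14 mm ahead of it and the grasp point (between the pads) lies 5 mm behind it; z points along the fingers, y is the line along which they close (so a half turn about z gives the same grasp; the last joint's range is limited). The gripper opens to 85 mm and grips with 20 to 120 N. Pads are 22 mm wide; open, the fingers measure 114 mm over their backs; the gripper's body (76 mm by 85 mm) begins 54 mm behind the grasp point. The pads swing forward as they close: fully open they stand 13 mm farther back than shut.
Start: joints at [-1.395, 0.527, 1.433, -0, 1.181, -0.178], TCP at [0.217, -0.586, 0.245] pointing down, gripper open.
Joint ranges: [-3.08, 3.08], [-0.75, 2.2], [0.22, 2.44], [-1.43, 4.57], [0, 2.65], [-2.85, 2.85]. Speed limits (rad/s): [2.79, 2.79, 3.14, 3.14, 3.14, 3.14].

### API

Orientations are given as a unit quaternion [x, y, z, w].
In Python, from bench import env, viewer, spotter gives the robot as it stands. The module is installed in compiled form; this text tells all that it offers.
- The arm moves only by the shell command python3 -m creep 'ROWS' [FORCE]. ROWS is JSON, a list of rows, each an object with "twist": the turn, a rotation vector about the tool's x, y, z in degrees, a list of three; "travel": the shift along the tool's x, y, z in mm, a list of three; "grip": the closure, from 0 (fully open) to 1 (shut). A call has 1 to 8 rows; each row shifts and turns the commanded pose from where the row before left it, along the tool's axes as they then stand; what a row does not reach is not made up. A row lasts 1/12 s, in which the tool goes at most 41.7 mm and 7.16 degrees, less where a joint would pass 70% of its speed; a pose out of reach is approached as far as the arm can. A call is refused whole if a number of a shift passes 41.7 or a number of a turn 7.16, either way. A call with a gripper value outside its range is refused whole. The fingers move at their own pace and stop on an object; FORCE is the grip in N (left out, the last holds). Time passes only in rows, so rows that do not move let the fingers close. It gives the time, the measured TCP pose, the force, the opening and the grip force at its end, in the units of the state.
- env.read_state(): the state, without advancing time (a new reading comes with each control period).
- viewer.grab_frame(name): name is "scene" or "top" or "wrist"; returns (picture, depth): 480x640x3 uint8, red, green, blue; 480x640 float32, m along the optical axis (not along the pixel's ray), 0 where there is no reading.
- viewer.camera_info(name): a dict with "fx", "fy", "cx", "cy" (pixels), "T" (4x4, takes a point from camera to world coordinates). Camera axes: x right, y down, z forward; pixel columns grow to the right and rows downward; lengths in m; the calibration is good to about 2 mm. A picture is of the moment at which its call begins: read the wrist's pose just before it. camera_info takes no time and is no camera call; for the wrist camera it gives the pose at the moment of the call.
- env.finish_job(): hands the job in; it is judged then, once.
Trained networks look in the newest picture that a camera, given by its name, has taken for a name from the list of things; names that differ only in an ending like _2 or _b are one class to them, and where a whole thing is asked for, a point or a joint stands for the part that bears it (a point fixed in the world has none). Each returns a list of dicts, best first, with "confidence" (0 to 1); they miss things now and then, are a little off and sometimes report something else, mostly with a low value. They report only what shows in the picture. A call takes as long as a camera call.
- spotter.search_frame(camera, target): "box" ([left, top, right, bottom] in pixels, round what is visible of it).
The state is a dict: "t": time; "joint_pos": joint angles; "dq": joint speeds; "joint_torque": joint torques, N m; "ee_pos": TCP position; "tool_rot": TCP orientation; "ft_force": force on the tool from outside, world axes, zero at the start; "wrist_torque": the same for the moment, N m; "finger_gap": finger opening in m; "grasp_force": force on a finger pad.
Only numpy, scipy, OpenCV 4.12 (cv2) and the standard library are available. Lean on these libraries where they do the work, as an engineer would, in place of code of your own. Each camera call takes 0.05 s, during which the arm holds its last target. There are 200 camera calls.

## Working session

There is one attempt and no reset: what is moved stays moved. The work goes in short steps, Python scripts to look and compute and a shell command to move; the robot and the scene stay as the last step left them, time stands still between calls to the robot, and variables do not carry over. Pictures are saved under pics/ and viewed, at most 10 in all, crops included, and the job is handed in when it is done.

```bash
mkdir -p pics; cat > h.py <<'E'
import numpy as np, cv2
from bench import env, viewer, spotter
from scipy.spatial.transform import Rotation as R
def grab(n):
    p,d=viewer.grab_frame(n); return p,d,viewer.camera_info(n)
def cloud(d,c):
    v,u=np.mgrid[0:480,0:640]
    P=np.stack([(u-c['cx'])/c['fx']*d,(v-c['cy'])/c['fy']*d,d],-1)
    return P@c['T'][:3,:3].T+c['T'][:3,3]
def save(p,n): cv2.imwrite('pics/'+n+'.png',cv2.cvtColor(p,cv2.COLOR_RGB2BGR))
def tcp():
    s=env.read_state(); return np.array(s['ee_pos']),R.from_quat(s['tool_rot']),s
E
python3 - <<'E'
from h import *
import pickle
np.set_printoptions(precision=4,suppress=True)
print(env.read_state())
for n in ['scene','top']:
    p,d,c=grab(n); save(p,n+'0'); c['T']=np.array(c['T']); print(n,c)
    P=cloud(d,c); pickle.dump((p,d,c,P),open(n+'0.pkl','wb'))
    for t in ['hook_stick','trivet','cupboard','bolt_ring','bolt','pepper_mill','mug','lemon','garlic']:
        for r in spotter.search_frame(n,t)[:2]:
            b=np.array(r['box']).astype(int); q=P[b[1]:b[3]+1,b[0]:b[2]+1][d[b[1]:b[3]+1,b[0]:b[2]+1]>0]
            print(t,round(r['confidence'],2),b,np.median(q,0) if len(q) else None)
E
```

```text
{'t': 0.0, 'joint_pos': array([-1.3955,  0.5285,  1.4339, -0.    ,  1.1814, -0.1785]), 'dq': array([-0.0003,  0.0009,  0.0017,  0.0005,  0.001 , -0.001 ]), 'joint_torque': array([  0.0009, -44.2348, -17.8021,  -0.0002,   0.0083,   0.    ]), 'ee_pos': array([ 0.2165, -0.5856,  0.2443]), 'tool_rot': array([ 0.9844,  0.176 ,  0.    , -0.0011]), 'ft_force': array([ 0.6013,  0.3197, -0.2445]), 'wrist_torque': array([-0.0228,  0.0179,  0.0359]), 'grasp_force': 0.0, 'finger_gap': 0.0856627158918826}
scene {'fx': 622.5913479136045, 'fy': 622.5913479136045, 'cx': 311.82837800051135, 'cy': 232.77627796823796, 'T': array([[-0.5805, -0.499 ,  0.6434, -0.2361],
       [-0.8142,  0.3501, -0.4631,  0.6473],
       [ 0.0059, -0.7927, -0.6095,  0.9117],
       [ 0.    ,  0.    ,  0.    ,  1.    ]])}
hook_stick 0.85 [268 259 283 368] [0.5168 0.1925 0.0319]
trivet 0.77 [222 278 314 389] [0.4929 0.2254 0.0253]
cupboard 0.77 [256 103 395 257] [ 0.675  -0.059   0.1813]
bolt_ring 0.61 [284 184 318 199] [0.6591 0.0367 0.195 ]
bolt 0.51 [385 233 411 275] [ 0.4388 -0.0529  0.1162]
bolt 0.47 [286 184 322 198] 
[... 554 characters left out ...]
7 196 308 324] [0.5239 0.2011 0.0021]
trivet 0.69 [188 197 327 347] [0.4997 0.2221 0.0007]
cupboard 0.62 [312 108 476 232] [ 0.6249 -0.0229  0.2343]
cupboard 0.39 [348 299 394 355] [ 0.386  -0.0096  0.0081]
bolt_ring 0.93 [333 158 382 188] [0.6578 0.0229 0.1981]
bolt_ring 0.29 [335 161 434 221] [ 0.6349 -0.0296  0.1498]
bolt 0.85 [333 160 374 192] [0.6588 0.0292 0.195 ]
pepper_mill 0.95 [379 282 420 311] [ 0.4425 -0.0519  0.1002]
mug 0.86 [346 300 394 356] [ 0.384  -0.008   0.0076]
mug 0.64 [335 156 432 223] [ 0.6367 -0.0274  0.1751]
lemon 0.65 [395 240 425 277] [ 0.5212 -0.0893  0.0386]
garlic 0.75 [295 313 323 344] [0.3847 0.1149 0.0341]
garlic 0.56 [229 195 309 323] [0.526  0.1982 0.002 ]
```

```bash
python3 - <<'E'
import pickle,cv2,numpy as np
p=pickle.load(open('top0.pkl','rb'))[0]; q=pickle.load(open('scene0.pkl','rb'))[0]
a=cv2.resize(p[100:370,170:490],(800,675),interpolation=cv2.INTER_CUBIC)
a=cv2.resize(p[100:370,150:490],(755,600),interpolation=cv2.INTER_CUBIC)
cv2.imwrite('pics/topc.png',a[:,:,::-1])
b=cv2.resize(q[90:400,210:430],(426,600),interpolation=cv2.INTER_CUBIC)
cv2.imwrite('pics/scenec.png',b[:,:,::-1])
E
```

```text
(no output)
```

View pics/topc.png

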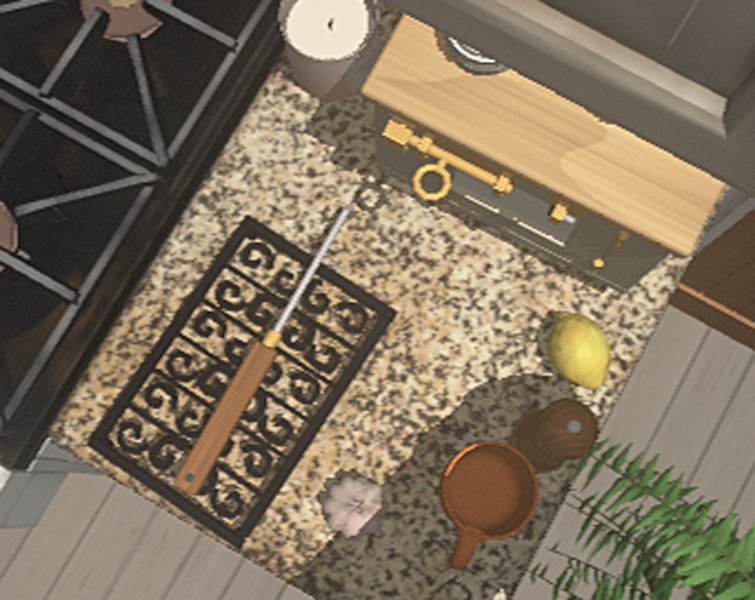

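View pics/scenec.png

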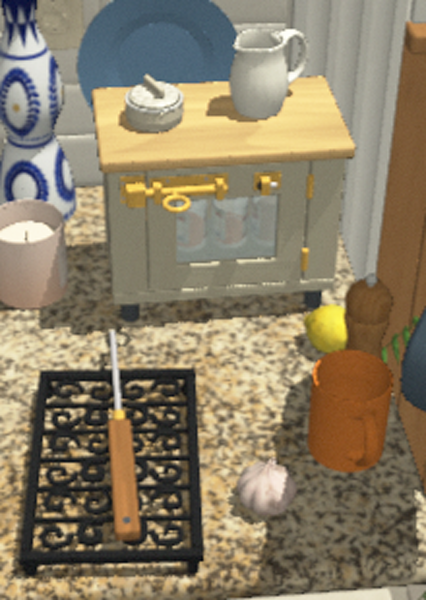

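The top crop shows the stick on the trivet, with the handle running from (190,490) to (270,340). The bolt ring is at crop (432,182), and the cupboard front is yawed clockwise, facing the stick. The scene crop confirms the bolt is shot to the left, with the ring hanging in front. Next I'll measure these accurately.

```bash
cat > m.py <<'E'
from h import *
import pickle
np.set_printoptions(precision=4,suppress=True)
def onplane(uv,c,z):
    uv=np.atleast_2d(uv).astype(float); T=c['T']
    r=np.c_[(uv[:,0]-c['cx'])/c['fx'],(uv[:,1]-c['cy'])/c['fy'],np.ones(len(uv))]@T[:3,:3].T
    return T[:3,3]+r*((z-T[2,3])/r[:,2])[:,None]
if __name__=='__main__':
  for n,hb,rb,cb in [('scene',[262,255,290,372],[282,180,325,202],[256,103,400,257]),('top',[225,190,312,326],[330,155,385,195],[300,100,480,235])]:
    p,d,c,P=pickle.load(open(n+'0.pkl','rb')); hsv=cv2.cvtColor(p,cv2.COLOR_RGB2HSV).astype(int); H,S,V=hsv[...,0],hsv[...,1],hsv[...,2]
    def box(b): m=np.zeros(d.shape,bool); m[b[1]:b[3],b[0]:b[2]]=1; return m
    z=P[...,2]
    m=box(hb)&(abs(z-.046)<.006)&(S>90)&(V>60)&(H<20)
    v,u=np.nonzero(m); W=onplane(np.c_[u,v],c,.046)[:,:2].astype(np.float32)
    r=cv2.minAreaRect(W*1000); print(n,'handle',len(W),r, W.mean(0), np.median(z[m]))
    e=np.linalg.svd(W-W.mean(0))[2][0]; print(' axis yaw',np.degrees(np.arctan2(e[1],e[0])))
    # trivet: points z .03 in neighbourhood
    m=(abs(z-.03)<.006)&(V<70)&(P[...,0]>.3)&(P[...,0]<.66)&(P[...,1]>.08)&(P[...,1]<.36)
    v,u=np.nonzero(m); W=onplane(np.c_[u,v],c,.03)[:,:2].astype(np.float32); print(' trivet',len(W),cv2.minAreaRect(W*1000),np.median(z[m]))
    # ring
    m=box(rb)&(S>110)&(V>100)&(H>12)&(H<32)&(abs(z-.195)<.012)
    v,u=np.nonzero(m); Q=P[m]; print(' yellow',len(Q),Q.min(0),Q.max(0))
    pickle.dump((u,v,Q),open(n+'_y.pkl','wb'))
    # cupboard top
    m=(abs(z-.236)<.006)&(S>50)&(P[...,0]>.5)&(P[...,1]<.2)&(P[...,1]>-.25)
    v,u=np.nonzero(m); W=onplane(np.c_[u,v],c,.236)[:,:2].astype(np.float32); r=cv2.minAreaRect(W*1000);print(' top',len(W),r,np.median(z[m])); print(cv2.boxPoints(r))
    # ceiling cabinet
    m=(z>.27)&(P[...,0]>.4)&(P[...,1]<.3)&(P[...,1]>-.3); print(' high',m.sum(),P[m].min(0) if m.any() else '')
E
python3 m.py
python3 - <<'E'
import pickle,cv2
p=pickle.load(open('top0.pkl','rb'))[0]
a=cv2.resize(p[150:205,325:405],(800,550),interpolation=cv2.INTER_NEAREST)
cv2.imwrite('pics/ringtop.png',a[:,:,::-1])
E
```

```text
scene handle 739 ((470.4387512207031, 228.17138671875), (23.72821044921875, 166.93630981445312), 60.55323791503906) [0.4629 0.2324] 0.04601224254389735
 axis yaw 150.55067
 trivet 4017 ((500.21661376953125, 219.4022216796875), (169.58447265625, 263.421630859375), 56.32612228393555) 0.028158802840361763
 yellow 503 [ 0.6216 -0.0149  0.1831] [0.6851 0.0747 0.207 ]
 top 4460 ((795.726318359375, -44.6453857421875), (379.62750244140625, 345.2544860839844), 61.702354431152344) 0.2362841272267039
[[ 553.7469 -129.9415]
 [ 857.7424 -293.6101]
 [1037.7057   40.6507]
 [ 733.7102  204.3193]]
 high 31504 [ 0.5336 -0.2998  0.27  ]
top handle 898 ((471.402587890625, 225.3595428466797), (24.54833221435547, 162.6049041748047), 60.732547760009766) [0.4674 0.2279] 0.04512937819454693
 axis yaw 150.65721
 trivet 3906 ((502.8469543457031, 216.6083221435547), (168.70089721679688, 257.45587158203125), 56.235450744628906) 0.02792892955069398
 yellow 619 [ 0.6222 -0.0187  0.1845] [0.6824 0.0726 0.207 ]
 top 6351 ((659.3946533203125, -32.696990966796875), (274.329833984375, 72.9139175415039), 60.735450744628906) 0.23531322380910402
[[ 560.5386 -134.5341]
 [ 624.1466 -170.1775]
 [ 758.2507   69.1401]
 [ 694.6427  104.7836]]
 high 51071 [ 0.5347 -0.1542  0.4587]
```

View pics/ringtop.png

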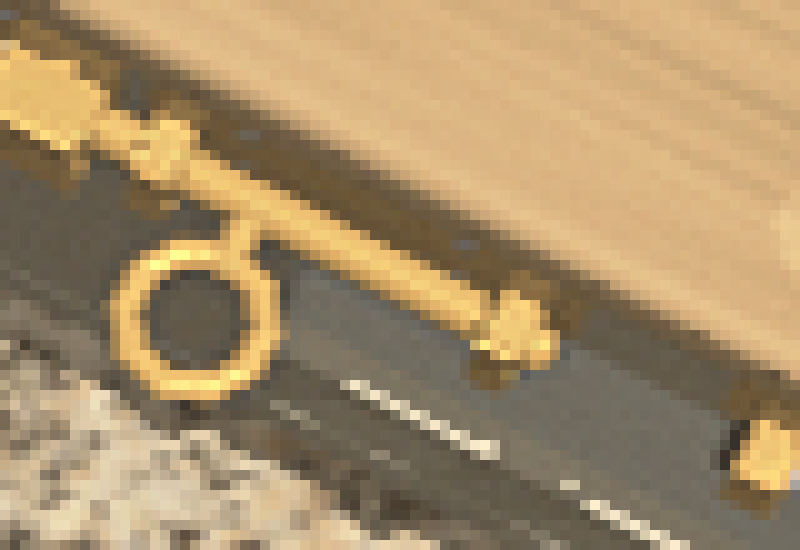

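The ring centre shows at crop (195,320), which is top pixel (344.0,181.5). It is clear of the front and level, with the bolt line running down to the right. Next I'll work out the target poses and check the path for obstacles.

```bash
cat > geo.py <<'E'
from m import *
t=pickle.load(open('top0.pkl','rb')); s=pickle.load(open('scene0.pkl','rb'))
rt=onplane([344.0,181.5],t[2],.195)[0]
# ring in scene: crop (176,202) of 426x600 from 220x310
us=210+176*220/426-.5; vs=90+202*310/600-.5
rs=onplane([us,vs],s[2],.195)[0]
print('ring',rt,rs,(us,vs))
for n,(c,w) in {'top':(t[2],t[3]),'scene':(s[2],s[3])}.items():
    uu,vv,Q=pickle.load(open(n+'_y.pkl','rb'))
    yaw=np.radians(-29.3); A=np.array([[np.cos(yaw),np.sin(yaw)],[-np.sin(yaw),np.cos(yaw)]])
    q=(Q[:,:2]-rt[:2])@A.T
    k=(q[:,0]<6)&(abs(q[:,1])<20); print(n,'ring pts cupboard frame',k.sum(),q[k].min(0),q[k].max(0)); k=np.abs(q)<.02; k=k.all(1)
    print('  mid', (q[k].min(0)+q[k].max(0))/2, q[k].min(0),q[k].max(0),np.median(Q[k][:,2]))
tip=onplane([150+350/2.22-.5,100+205/2.22-.5],t[2],.0415)[0]; print('rod end top',tip)
a=np.array([.217,-.586]);b=np.array([.504,.208])
for n,P,d in (('top',t[3],t[1]),('scene',s[3],s[1])):
    q=P.reshape(-1,3)[(d>0).ravel()]
    k=np.clip(((q[:,:2]-a)@(b-a))/((b-a)@(b-a)),0,1); dist=np.linalg.norm(q[:,:2]-(a+k[:,None]*(b-a)),axis=1)
    for lo in np.arange(.15,1,.1):
        m=(dist<.12)&(k>=lo)&(k<lo+.1); print(n,round(lo,2),m.sum(),q[m][:,2].max() if m.any() else '',end=' | ')
    print()
    # cabinet: cupboard frame coordinates rel. to ring
    m=(q[:,2]>.3); r=(q[:,:2]-rt[:2])@A.T; m&=(abs(r[:,1])<.3)&(r[:,0]>-.25)
    for z0 in np.arange(.3,.8,.05):
        mm=m&(q[:,2]>=z0)&(q[:,2]<z0+.05)
        if mm.sum()>5: print(n,'z',round(z0,2),mm.sum(),'min x rel ring',np.percentile(r[mm,0],1), 'y',r[mm,1].min(),r[mm,1].max())
E
python3 geo.py
```

```text
ring [0.6369 0.0484 0.195 ] [0.6408 0.0458 0.195 ] (300.3920187793427, 193.86666666666667)
top ring pts cupboard frame 619 [-0.0151 -0.0584] [0.0336 0.0429]
  mid [0.0024 0.0005] [-0.0151 -0.019 ] [0.02   0.0199] 0.19696357678574217
scene ring pts cupboard frame 503 [-0.0159 -0.0528] [0.0397 0.0371]
  mid [0.0019 0.003 ] [-0.0159 -0.014 ] [0.0197 0.02  ] 0.19758320481746772
rod end top [0.6624 0.1183 0.0415]
top 0.15 2304 0.08536485114667192 | top 0.25 4175 0.10776997100544505 | top 0.35 4137 0.1610082699029508 | top 0.45 6868 0.6417710115970587 | top 0.55 6528 0.6323427841132063 | top 0.65 5125 0.17108952722507442 | top 0.75 4736 0.10345527068576643 | top 0.85 4701 0.05160232290726896 | top 0.95 7443 0.05088427959915398 | 
top z 0.35 11 min x rel ring -0.24972957928971926 y -0.29037230827397426 -0.2859759986110314
top z 0.4 139 min x rel ring -0.2498277787058924 y -0.2998974539291069 -0.2818842072070819
top z 0.45 3011 min x rel ring -0.24861200307164655 y -0.2999695580350182 0.06090688988561407
top z 0.5 7536 min x rel ring -0.24782198322116727 y -0.29999849475996454 0.061210644277
[... 784 characters left out ...]
ne 0.95 6408 0.05116599937686106 | 
scene z 0.3 4119 min x rel ring 0.09767029783925336 y -0.2998520829265128 0.2998995906908929
scene z 0.35 2545 min x rel ring 0.26877968500589283 y 0.06479573304589736 0.29998800482496085
scene z 0.4 2019 min x rel ring 0.2918143562062945 y 0.06567672295792601 0.2999719674038258
scene z 0.45 4186 min x rel ring -0.010694086932043639 y -0.22320827181759645 0.22523204423940707
scene z 0.5 6866 min x rel ring -0.010182398955448294 y -0.22408051545992383 0.2999944489976008
scene z 0.55 3631 min x rel ring -0.010506869269123214 y -0.2901223191882888 0.29936190526061257
scene z 0.6 57 min x rel ring -0.24997257451182872 y -0.29987743318414306 -0.2898153618089266
```

```bash
python3 - <<'E'
from m import *
t=pickle.load(open('top0.pkl','rb')); s=pickle.load(open('scene0.pkl','rb'))
cv2.imwrite('pics/both.png',np.hstack([cv2.resize(x[0],(400,300),interpolation=cv2.INTER_AREA) for x in (t,s)])[:,:,::-1])
for n,x in (('top',t),('scene',s)):
    P,d=x[3],x[1]; m=(d>0)&(P[...,2]>.3)&(P[...,2]<.9)&(P[...,0]<.5)&(P[...,0]>.1)
    v,u=np.nonzero(m); 
    if len(u): print(n,len(u),u.min(),u.max(),v.min(),v.max()); Q=P[m]; print(np.percentile(Q,[0,5,50,95,100],axis=0))
E
```

```text
top 17658 315 639 414 479
[[ 0.1864 -0.1781  0.3   ]
 [ 0.2229 -0.1437  0.3222]
 [ 0.2739 -0.0501  0.4935]
 [ 0.2926  0.0719  0.6129]
 [ 0.2972  0.0979  0.6418]]
scene 28405 421 639 0 315
[[ 0.1    -0.8708  0.3   ]
 [ 0.1394 -0.1554  0.3145]
 [ 0.2037 -0.0325  0.4773]
 [ 0.2634  0.0752  0.6415]
 [ 0.5     0.0993  0.6654]]
```

View pics/both.png

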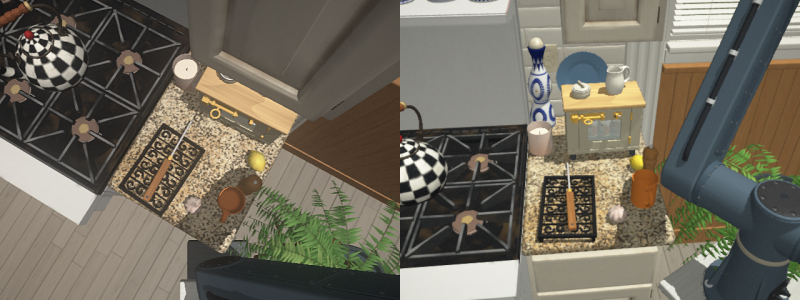

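The tall mass is the robot's own arm, with its elbow at the lower right, so the path is clear. The wall cabinet's front is about level with the ring, at z ≥ 0.46. I'll move over the handle.

```bash
python3 -m creep '[{"twist":[0,0,0],"travel":[11,-13,0],"grip":0},{"twist":[0,0,0],"travel":[22,-26,0],"grip":0},{"twist":[0,0,0],"travel":[23,-27,0],"grip":0},{"twist":[0,0,0],"travel":[23,-27,0],"grip":0},{"twist":[0,0,0],"travel":[23,-27,0],"grip":0},{"twist":[0,0,0],"travel":[23,-27,0],"grip":0},{"twist":[0,0,0],"travel":[23,-27,0],"grip":0},{"twist":[0,0,0],"travel":[23,-27,0],"grip":0}]' 60
python3 -m creep '[{"twist":[0,0,0],"travel":[23,-27,0],"grip":0},{"twist":[0,0,0],"travel":[23,-27,0],"grip":0},{"twist":[0,0,0],"travel":[23,-27,0],"grip":0},{"twist":[0,0,0],"travel":[23,-27,0],"grip":0},{"twist":[0,0,0],"travel":[23,-27,0],"grip":0},{"twist":[0,0,0],"travel":[23,-27,0],"grip":0},{"twist":[0,0,0],"travel":[23,-27,0],"grip":0},{"twist":[0,0,0],"travel":[23,-27,0],"grip":0}]'
python3 -m creep '[{"twist":[0,0,0],"travel":[23,-27,0],"grip":0.4},{"twist":[0,0,0],"travel":[23,-27,0],"grip":0.4},{"twist":[0,0,0],"travel":[23,-27,0],"grip":0.4},{"twist":[0,0,0],"travel":[23,-27,0],"grip":0.4},{"twist":[0,0,0],"travel":[23,-27,0],"grip":0.4},{"twist":[0,0,0],"travel":[23,-27,0],"grip":0.4},{"twist":[0,0,0],"travel":[22,-27,0],"grip":0.4},{"twist":[0,0,0],"travel":[11,-13,0],"grip":0.4}]'
python3 -m creep '[{"twist":[0,0,7.1],"travel":[0,0,10],"grip":0.4},{"twist":[0,0,7.1],"travel":[0,0,17],"grip":0.4},{"twist":[0,0,7.1],"travel":[0,0,17],"grip":0.4},{"twist":[0,0,7.1],"travel":[0,0,17],"grip":0.4},{"twist":[0,0,7.1],"travel":[0,0,17],"grip":0.4},{"twist":[0,0,7.1],"travel":[0,0,17],"grip":0.4},{"twist":[0,0,7],"travel":[0,0,15],"grip":0.4},{"twist":[0,0,0],"travel":[0,0,5],"grip":0.4}]'
```

```text
t: 1.67
ee_pos: [0.3077, -0.337, 0.2455]
tool_rot: [0.984, 0.176, 0.0, 0.0]
ft_force: [-0.2, -0.3, 0.5]
finger_gap: 0.0857
grasp_force: 0.0
t: 2.33
ee_pos: [0.4056, -0.0705, 0.2457]
tool_rot: [0.984, 0.176, 0.0, 0.0]
ft_force: [1.0, -0.1, -0.9]
finger_gap: 0.0856
grasp_force: 0.0
t: 3.0
ee_pos: [0.4968, 0.1802, 0.2456]
tool_rot: [0.984, 0.177, 0.001, -0.001]
ft_force: [0.5, 0.2, 0.1]
finger_gap: 0.0513
grasp_force: 0.0
t: 3.67
ee_pos: [0.4944, 0.1765, 0.1284]
tool_rot: [0.967, -0.254, -0.002, 0.001]
ft_force: [-0.0, 0.4, -0.1]
finger_gap: 0.0511
grasp_force: 0.0
```

```bash
python3 -m creep '[{"twist":[0,0,0],"travel":[-4,-16,0],"grip":0.4},{"twist":[0,0,0],"travel":[-4,-16,0],"grip":0.4},{"twist":[0,0,0],"travel":[0,0,0],"grip":0.4},{"twist":[0,0,0],"travel":[0,0,0],"grip":0.4}]'
python3 - <<'E'
from m import *
p0,r0,s=tcp()
p,d,c=grab('wrist'); c['T']=np.array(c['T']); save(p,'w1'); P=cloud(d,c)
hsv=cv2.cvtColor(p,cv2.COLOR_RGB2HSV).astype(int);H,S,V=hsv[...,0],hsv[...,1],hsv[...,2]
m=(d>0)&(abs(P[...,2]-.046)<.005)&(S>90)&(H<20)
W=P[m]; L=r0.inv().apply(W-p0); print(len(L),np.percentile(L,[1,50,99],axis=0)*1000)
for lo in range(-60,60,15):
    k=(L[:,0]*1000>lo)&(L[:,0]*1000<lo+15)
    if k.sum()>20: print(lo,k.sum(),np.percentile(L[k,1],[3,97])*1000)
print(spotter.search_frame('wrist','hook_stick')[:2], s['ee_pos'])
E
```

```text
t: 4.0
ee_pos: [0.5047, 0.2089, 0.1308]
tool_rot: [0.968, -0.251, 0.001, -0.0]
ft_force: [0.4, 0.2, 0.2]
finger_gap: 0.0508
grasp_force: 0.0
7705 [[-109.6949  -10.9119   82.7078]
 [ -24.2537    1.5634   84.5204]
 [  32.5548  200.1282   89.0166]]
-60 718 [-10.544   11.7533]
-45 747 [-10.4245  11.5206]
-30 795 [-10.1992  12.05  ]
-15 981 [ -9.9461 202.4354]
0 1129 [ -9.7519 197.1991]
15 1023 [ -9.653  196.7829]
30 193 [-8.9242 10.8304]
45 26 [-4.577   6.4745]
[{'box': [302.8, 0.3, 341.2, 399.9], 'confidence': 0.68}, {'box': [183.1, 21.6, 474.3, 397.8], 'confidence': 0.61}] [0.5047 0.2089 0.1308]
```

View pics/w1.png

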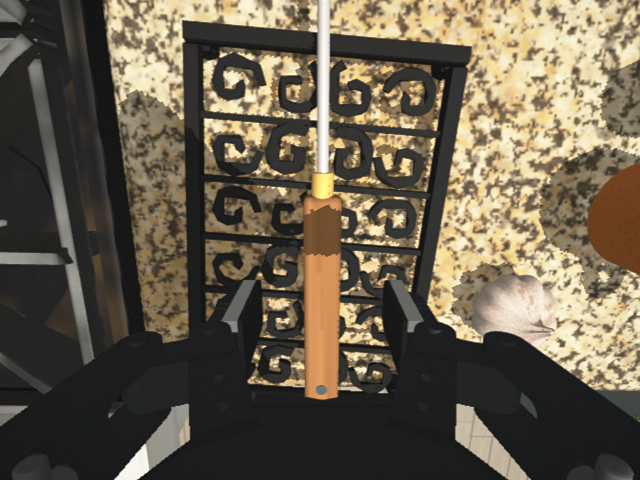

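The wrist view shows the handle centred between the fingers, with its butt at (320,392) and the ferrule at (322,185). The grasp would be at about stick x = 38. I'll shift forward 10 mm, descend and grip.

```bash
python3 -m creep '[{"twist":[0,0,0],"travel":[10,1,15],"grip":0.4},{"twist":[0,0,0],"travel":[0,0,25],"grip":0.4},{"twist":[0,0,0],"travel":[0,0,25],"grip":0.4},{"twist":[0,0,0],"travel":[0,0,14],"grip":0.4},{"twist":[0,0,0],"travel":[0,0,5],"grip":0.4},{"twist":[0,0,0],"travel":[0,0,0],"grip":0.4},{"twist":[0,0,0],"travel":[0,0,0],"grip":0.4}]' 100
```

```text
t: 4.68
ee_pos: [0.5127, 0.2024, 0.0468]
tool_rot: [0.967, -0.253, 0.0, -0.0]
ft_force: [0.1, -0.2, -0.1]
finger_gap: 0.0512
grasp_force: 0.0
```

```bash
python3 -m creep '[{"twist":[0,0,0],"travel":[0,0,0],"grip":1},{"twist":[0,0,0],"travel":[0,0,0],"grip":1},{"twist":[0,0,0],"travel":[0,0,0],"grip":1},{"twist":[0,0,0],"travel":[0,0,0],"grip":1},{"twist":[0,0,0],"travel":[0,0,0],"grip":1},{"twist":[0,0,0],"travel":[0,0,0],"grip":1}]' 100
```

```text
t: 5.18
ee_pos: [0.5134, 0.2029, 0.048]
tool_rot: [0.967, -0.253, 0.001, -0.001]
ft_force: [-0.6, -0.8, 4.8]
finger_gap: 0.0211
grasp_force: 98.7
```

```bash
python3 -m creep '[{"twist":[0,0,0],"travel":[0,0,-5],"grip":1},{"twist":[0,0,0],"travel":[0,0,-20],"grip":1},{"twist":[0,0,0],"travel":[0,0,-35],"grip":1},{"twist":[0,0,0],"travel":[0,0,-40],"grip":1},{"twist":[0,0,0],"travel":[0,0,-40],"grip":1},{"twist":[0,0,0],"travel":[0,0,-40],"grip":1},{"twist":[0,0,0],"travel":[0,0,-20],"grip":1},{"twist":[0,0,0],"travel":[0,0,0],"grip":1}]'
python3 - <<'E'
from m import *
p0,r0,s=tcp(); print(p0,s['ft_force'],s['wrist_torque'],s['finger_gap'])
c=viewer.camera_info('wrist');p,d,_=grab('wrist'); c['T']=np.array(c['T']); save(p,'w2'); P=cloud(d,c)
hsv=cv2.cvtColor(p,cv2.COLOR_RGB2HSV).astype(int);H,S,V=hsv[...,0],hsv[...,1],hsv[...,2]
L=r0.inv().apply(P.reshape(-1,3)-p0).reshape(P.shape)*1000
m=(d>0)&(abs(L[...,1])<25)&(L[...,2]>-20)&(L[...,2]<40)&(L[...,0]>15)&(L[...,0]<230)
for lo in range(15,230,12):
    k=m&(L[...,0]>lo)&(L[...,0]<lo+12)
    if k.sum()>5: print(lo,k.sum(),np.percentile(L[k],[5,50,95],axis=0).round(1).tolist())
E
```

```text
t: 5.85
ee_pos: [0.5154, 0.2034, 0.2526]
tool_rot: [0.967, -0.253, 0.006, -0.003]
ft_force: [0.8, 0.6, -1.4]
finger_gap: 0.0214
grasp_force: 98.3
[0.5154 0.2034 0.2526] [ 0.8072  0.5777 -1.4334] [-0.055  -0.0428  0.0289] 0.021424712294130753
15 1634 [[15.6, -9.5, 0.9], [20.4, 0.5, 2.7], [26.0, 10.4, 8.4]]
27 981 [[27.6, -5.0, 2.3], [33.0, 0.5, 4.2], [37.9, 6.4, 8.6]]
39 557 [[39.6, -2.6, 5.2], [45.1, 0.5, 6.4], [50.4, 4.0, 8.5]]
51 574 [[51.7, -2.5, 5.3], [57.2, 0.8, 6.5], [62.4, 3.9, 8.2]]
63 644 [[63.5, -2.5, 5.1], [69.2, 0.8, 6.5], [74.4, 4.1, 8.6]]
75 689 [[75.5, -2.3, 5.2], [81.1, 0.8, 6.4], [86.5, 4.0, 8.5]]
87 746 [[87.6, -2.1, 5.2], [93.1, 1.1, 6.5], [98.3, 4.0, 8.5]]
99 806 [[99.6, -2.0, 5.1], [105.1, 1.0, 6.5], [110.4, 4.1, 8.5]]
111 81 [[111.0, -2.3, 5.3], [111.5, 1.4, 6.9], [112.2, 4.4, 9.1]]
```

View pics/w2.png

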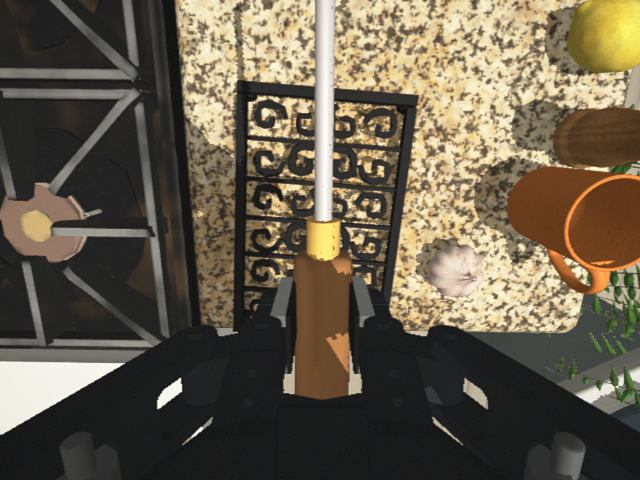

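The stick is held straight and level, with the rod axis at about tool y +0.8 and z +8.7. The reach from TCP to hook is still uncertain (168–178 mm), so I'll move near the ring and measure hook and ring in the same picture.

```bash
python3 -m creep '[{"twist":[0,0,0],"travel":[2,15,0],"grip":1},{"twist":[0,0,0],"travel":[2,27,0],"grip":1},{"twist":[0,0,0],"travel":[2,30,0],"grip":1},{"twist":[0,0,0],"travel":[2,30,0],"grip":1},{"twist":[0,0,0],"travel":[2,30,0],"grip":1},{"twist":[0,0,0],"travel":[0,27,0],"grip":1},{"twist":[0,0,0],"travel":[0,15,0],"grip":1},{"twist":[0,0,-2],"travel":[0,0,0],"grip":1}]'
python3 -m creep '[{"twist":[0,0,-5],"travel":[0,0,0],"grip":1},{"twist":[0,0,-5],"travel":[0,0,0],"grip":1},{"twist":[0,0,-5],"travel":[0,0,0],"grip":1},{"twist":[0,0,-5],"travel":[0,0,0],"grip":1},{"twist":[0,0,-5],"travel":[0,0,0],"grip":1},{"twist":[0,0,-2.2],"travel":[0,0,0],"grip":1},{"twist":[0,0,0],"travel":[0,0,0],"grip":1},{"twist":[0,0,0],"travel":[0,0,0],"grip":1}]'
python3 - <<'E'
from m import *
p0,r0,s=tcp(); print(p0,r0.as_matrix()[:2,0])
o=[]
for n,(x,y) in (('top',(300,150)),('scene',(260,150))):
    p,d,c=grab(n); c['T']=np.array(c['T']); P=cloud(d,c); pickle.dump((p,d,c,P,p0),open(n+'1.pkl','wb'))
    o.append(cv2.resize(p[y:y+75,x:x+100],(800,600),interpolation=cv2.INTER_NEAREST)[:, :])
a=np.vstack([cv2.resize(i,(400,300),interpolation=cv2.INTER_NEAREST) for i in o]); save(np.hstack(o)[:, :] if 0 else np.hstack([cv2.resize(i,(400,300),interpolation=cv2.INTER_NEAREST) for i in o]),'hr1')
E
```

```text
t: 6.57
ee_pos: [0.4316, 0.0438, 0.2441]
tool_rot: [0.971, -0.237, -0.004, 0.001]
ft_force: [-0.1, 0.1, -1.7]
finger_gap: 0.0214
grasp_force: 98.4
t: 7.23
ee_pos: [0.4342, 0.0459, 0.2448]
tool_rot: [1.0, -0.002, -0.002, -0.0]
ft_force: [-0.2, -0.5, -1.8]
finger_gap: 0.0209
grasp_force: 98.4
[0.4342 0.0459 0.2448] [ 1.     -0.0038]
```

View pics/hr1.png

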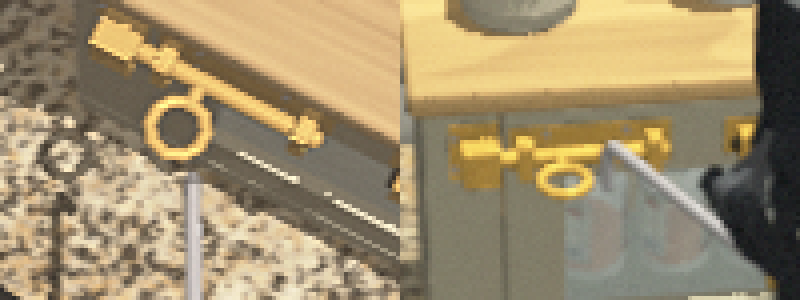

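The left (top) view has the rod end at (348.2,193.1), just in front of the ring centre at (344.6,181.6). In the right (scene) view, the bend is at (312.8,185.6), the peg tip at about (311.3,197.2), and the ring centre at (301,194.8).

```bash
python3 - <<'E'
from m import *
t=pickle.load(open('top1.pkl','rb')); s=pickle.load(open('scene1.pkl','rb')); p0=t[4]
zt=p0[2]-.0052
print('rod end top cam',onplane([348.2,193.1],t[2],zt-.001)[0]-p0)
print('bend scene',onplane([312.8,185.6],s[2],zt-.002)[0]-p0,'peg tip',onplane([311.3,197.2],s[2],p0[2]-.038)[0]-p0)
print('rings',onplane([344.3,181.6],t[2],.195)[0],onplane([301,194.8],s[2],.195)[0])
for n,x in (('top',t),('scene',s)):
    p,d,c,P=x[:4]
    # depth-based rod points
    L=(P-p0)*1000; m=(d>0)&(abs(L[...,1])<8)&(L[...,0]>40)&(L[...,0]<200)&(L[...,2]<0)&(L[...,2]>-20)
    print(n,m.sum(),np.percentile(L[m],[0,50,99,100],axis=0))
    if n=='scene':
        m=(d>0)&(abs(L[...,1])<9)&(L[...,0]>150)&(L[...,0]<190)&(L[...,2]<-10)&(L[...,2]>-45); print('peg',m.sum(),np.median(L[m],0) if m.any() else '',L[m].min(0) if m.any() else '')
    hsv=cv2.cvtColor(p,cv2.COLOR_RGB2HSV).astype(int)
    Rr=(P-np.array([.639,.047,.195]))*1000
    m=(d>0)&(np.linalg.norm(Rr[...,:2],axis=-1)<17)&(abs(Rr[...,2])<7)&(hsv[...,1]>110)&(hsv[...,0]>12)&(hsv[...,0]<32)
    v,u=np.nonzero(m); W=onplane(np.c_[u,v],c,.196)[:,:2].astype(np.float32)*1000
    # exclude bolt side: keep x' < 8
    A=np.array([[.872,-.489],[.489,.872]]); q=(W-[639,47])@A.T; k=q[:,0]<6
    A2=np.c_[2*q[k],np.ones(k.sum())]; sol=np.linalg.lstsq(A2,(q[k]**2).sum(1),rcond=None)[0]
    print(' ring fit cupboard off',sol[:2],'r',np.sqrt(sol[2]+sol[:2]@sol[:2]),'world',sol[:2]@A+[639,47],k.sum())
E
```

```text
rod end top cam [ 0.1695 -0.0022 -0.0062]
bend scene [ 0.1643 -0.0009 -0.0072] peg tip [ 0.1697 -0.0013 -0.038 ]
rings [0.6367 0.0478 0.195 ] [0.6372 0.0467 0.195 ]
top 187 [[ 93.1796  -5.7091 -16.0134]
 [131.889   -2.3164  -8.2947]
 [171.4918   0.8364  -5.7149]
 [172.2921   1.0765  -4.7493]]
 ring fit cupboard off [-3.1178 -0.1925] r 12.052406671147107 world [636.1872  48.3567] 94
scene 154 [[ 40.8474  -5.8694 -19.2486]
 [118.4047   0.7238  -7.9366]
 [170.5361   4.3123  -4.1492]
 [172.5794   5.0229  -2.6677]]
peg 36 [168.803    0.693  -24.6415] [153.61    -3.5683 -44.6114]
 ring fit cupboard off [-3.634   0.5793] r 11.840471474881413 world [636.1145  49.2822] 51
```

```bash
python3 -m creep '[{"twist":[0,0,0],"travel":[6,0,-3],"grip":1},{"twist":[0,0,0],"travel":[12,-1,0],"grip":1},{"twist":[0,0,0],"travel":[12,-1,0],"grip":1},{"twist":[0,0,0],"travel":[5.5,-0.8,0],"grip":1},{"twist":[0,0,0],"travel":[0,0,0],"grip":1},{"twist":[0,0,0],"travel":[0,0,0],"grip":1}]'
python3 - <<'E'
from m import *
p0,r0,s=tcp(); print(p0,r0.as_matrix()[:2,0],s['ft_force'],s['wrist_torque'])
o=[]
for n,(x,y) in (('top',(320,160)),('scene',(280,170))):
    p,d,c=grab(n); c['T']=np.array(c['T']); pickle.dump((p,d,c,cloud(d,c),p0),open(n+'2.pkl','wb'))
    o.append(cv2.resize(p[y:y+45,x:x+60],(400,300),interpolation=cv2.INTER_NEAREST))
save(np.hstack(o),'hr2')
E
```

```text
t: 7.83
ee_pos: [0.4712, 0.0489, 0.2491]
tool_rot: [1.0, -0.001, -0.001, -0.0]
ft_force: [0.4, 0.4, -0.8]
finger_gap: 0.0212
grasp_force: 98.4
[0.4712 0.0489 0.2491] [ 1.     -0.0021] [ 0.4303  0.4128 -0.7815] [-0.0114 -0.0771  0.0089]
```

View pics/hr2.png

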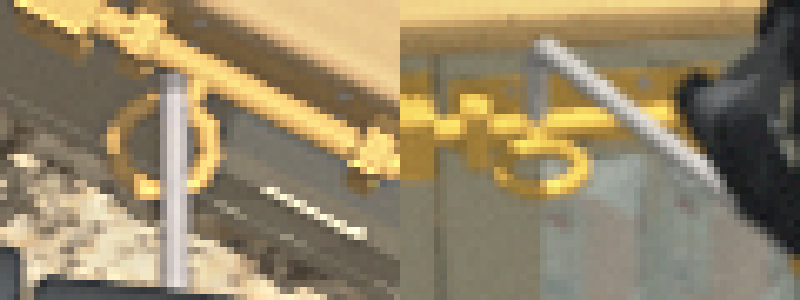

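```bash
python3 - <<'E'
from m import *
t=pickle.load(open('top2.pkl','rb')); s=pickle.load(open('scene2.pkl','rb')); p0=t[4]
print('rod end top',onplane([345.4,170.3],t[2],p0[2]-.0062)[0]-[.0035,0,0])
for v in (187,188,189,190,191): print(v,'peg tip scene',onplane([300.6,v],s[2],p0[2]-.038)[0])
print('bend outer scene',onplane([300.9,176],s[2],p0[2]-.0052)[0])
def proj(X,c):
    q=np.linalg.inv(c['T'])@np.r_[X,1]; return q[0]/q[2]*c['fx']+c['cx'],q[1]/q[2]*c['fy']+c['cy']
h=p0+[.167,-.001,0]
for n,c in (('top',t[2]),('scene',s[2])):
    print(n,'pred bend',proj(h-[0,0,.0087],c),'tip',proj(h-[0,0,.038],c),'ring',proj([.6367,.0477,.195],c))
d=s[1];P=s[3]; L=(P-h)*1000
m=(np.abs(L[...,0])<15)&(abs(L[...,1])<9)&(L[...,2]<-14)&(L[...,2]>-45)&(s[0].std(-1)<14)
v,u=np.nonzero(m); print('peg px',[(a,b,L[b,a].round(1).tolist()) for a,b in zip(u,v)][:40])
E
```

```text
rod end top [0.6377 0.0479 0.2429]
187 peg tip scene [0.6414 0.0448 0.2111]
188 peg tip scene [0.6383 0.0469 0.2111]
189 peg tip scene [0.6353 0.0489 0.2111]
190 peg tip scene [0.6323 0.051  0.2111]
191 peg tip scene [0.6293 0.0531 0.2111]
bend outer scene [0.6327 0.0498 0.2439]
top pred bend (np.float64(345.3574610785951), np.float64(172.5254954030677)) tip (np.float64(344.63760533246773), np.float64(177.93029927792693)) ring (np.float64(344.3756983398969), np.float64(181.58728712577226))
scene pred bend (np.float64(300.13814408997627), np.float64(175.9704610868515)) tip (np.float64(300.2183890811477), np.float64(188.18289567134585)) ring (np.float64(300.7555776095716), np.float64(195.07366949267947))
peg px [(np.int64(298), np.int64(178), [3.6, 2.8, -14.4]), (np.int64(299), np.int64(178), [2.7, 0.9, -14.6]), (np.int64(300), np.int64(178), [1.5, -0.6, -14.5]), (np.int64(298), np.int64(179), [5.7, 1.3, -18.4]), (np.int64(299), np.int64(179), [2.1, 1.4, -16.5]), (np.int64(300), np.int64(179), [-0.0, 0.4, -15.7]), (np.int64(298), np.int64(180), [7.0, 0.5, -21.8]), (np.int64(299), np.in
[... 364 characters left out ...]
(182), [1.5, -0.6, -24.1]), (np.int64(301), np.int64(182), [2.5, -3.7, -25.8]), (np.int64(299), np.int64(183), [4.7, -0.3, -28.1]), (np.int64(300), np.int64(183), [3.4, -1.9, -28.0]), (np.int64(301), np.int64(183), [1.7, -3.2, -27.6]), (np.int64(299), np.int64(184), [1.4, 1.9, -27.9]), (np.int64(300), np.int64(184), [-0.9, 1.1, -26.9]), (np.int64(301), np.int64(184), [0.6, -2.4, -29.1]), (np.int64(299), np.int64(185), [3.0, 0.9, -31.5]), (np.int64(300), np.int64(185), [1.1, -0.3, -31.0]), (np.int64(301), np.int64(185), [0.9, -2.6, -31.7]), (np.int64(299), np.int64(186), [0.9, 2.3, -32.3]), (np.int64(301), np.int64(186), [2.3, -3.5, -35.3]), (np.int64(300), np.int64(187), [2.7, -1.3, -37.1])]
```

The peg is within about 2 mm of the ring centre in both views. I'll shift back 2 mm and drop it in gently.

```bash
python3 -m creep '[{"twist":[0,0,0],"travel":[-2,0,3],"grip":1},{"twist":[0,0,0],"travel":[0,0,6],"grip":1},{"twist":[0,0,0],"travel":[0,0,5],"grip":1},{"twist":[0,0,0],"travel":[0,0,4],"grip":1},{"twist":[0,0,0],"travel":[0,0,3],"grip":1}]'; python3 -m creep '[{"twist":[0,0,0],"travel":[0,0,4],"grip":1},{"twist":[0,0,0],"travel":[0,0,4],"grip":1},{"twist":[0,0,0],"travel":[0,0,2],"grip":1},{"twist":[0,0,0],"travel":[0,0,0],"grip":1},{"twist":[0,0,0],"travel":[0,0,0],"grip":1}]' 120
```

```text
t: 8.35
ee_pos: [0.469, 0.0488, 0.2275]
tool_rot: [1.0, -0.001, -0.001, -0.0]
ft_force: [-0.2, -0.0, -2.0]
finger_gap: 0.021
grasp_force: 98.4
t: 8.77
ee_pos: [0.4694, 0.0488, 0.2182]
tool_rot: [1.0, -0.001, -0.0, -0.0]
ft_force: [0.4, -0.2, -0.7]
finger_gap: 0.0205
grasp_force: 122.2
```

```bash
python3 -m creep '[{"twist":[0,0,0],"travel":[-1.5,2.6,0],"grip":1},{"twist":[0,0,0],"travel":[-1.5,2.6,0],"grip":1},{"twist":[0,0,0],"travel":[-1.5,2.6,0],"grip":1},{"twist":[0,0,0],"travel":[-1.5,2.6,0],"grip":1}]'; python3 -m creep '[{"twist":[0,0,0],"travel":[-1.5,2.6,0],"grip":1},{"twist":[0,0,0],"travel":[-1.5,2.6,0],"grip":1},{"twist":[0,0,0],"travel":[-1.5,2.6,0],"grip":1},{"twist":[0,0,0],"travel":[-1.5,2.6,0],"grip":1}]';python3 -c "
from h import *
s=env.read_state();print(s['ft_force'],s['wrist_torque'])"
```

```text
t: 9.1
ee_pos: [0.464, 0.0388, 0.2187]
tool_rot: [1.0, -0.0, 0.001, -0.001]
ft_force: [3.0, 4.5, -1.2]
finger_gap: 0.0207
grasp_force: 122.4
t: 9.43
ee_pos: [0.4575, 0.0279, 0.2184]
tool_rot: [1.0, -0.001, 0.0, -0.0]
ft_force: [3.4, 4.7, -0.9]
finger_gap: 0.0204
grasp_force: 122.5
[ 3.38352127  4.74740017 -0.8771827 ] [ 0.69484064 -0.48488726  0.73304961]
```

```bash
python3 -m creep '[{"twist":[0,0,0],"travel":[-1.5,2.6,0],"grip":1},{"twist":[0,0,0],"travel":[-1.5,2.6,0],"grip":1},{"twist":[0,0,0],"travel":[-1.5,2.6,0],"grip":1},{"twist":[0,0,0],"travel":[-1.5,2.6,0],"grip":1}]'; python3 -m creep '[{"twist":[0,0,0],"travel":[-1,1.75,0],"grip":1},{"twist":[0,0,0],"travel":[-1,1.75,0],"grip":1}]'
python3 - <<'E'
from m import *
p0,r0,s=tcp(); print(p0)
p,d,c=grab('top'); c['T']=np.array(c['T'])
save(cv2.resize(p[150:210,320:400],(800,600),interpolation=cv2.INTER_NEAREST),'hr3')
E
```

```text
t: 9.77
ee_pos: [0.4512, 0.0174, 0.2183]
tool_rot: [1.0, -0.001, 0.0, -0.0]
ft_force: [3.2, 4.2, -1.6]
finger_gap: 0.0205
grasp_force: 122.5
t: 9.93
ee_pos: [0.4492, 0.0139, 0.2183]
tool_rot: [1.0, -0.001, 0.0, -0.0]
ft_force: [1.6, 3.5, -0.8]
finger_gap: 0.0204
grasp_force: 122.5
[0.4492 0.0139 0.2183]
```

View pics/hr3.png

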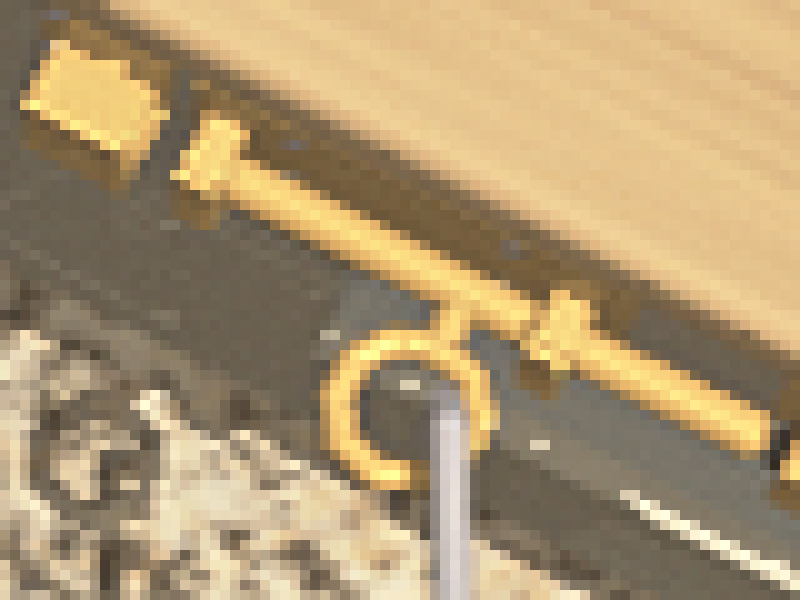

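The bolt is drawn, with its nose clear of the keeper, and the ring (410,405 in the crop) is being pulled by the peg. Its tail is near the stop, so I'll feel for it in 1 mm steps.

```bash
python3 -m creep '[{"twist":[0,0,0],"travel":[-0.5,0.87,0],"grip":1},{"twist":[0,0,0],"travel":[-0.5,0.87,0],"grip":1}]'; python3 -m creep '[{"twist":[0,0,0],"travel":[-0.5,0.87,0],"grip":1},{"twist":[0,0,0],"travel":[0,0,0],"grip":1}]'
```

```text
t: 10.15
ee_pos: [0.4484, 0.0125, 0.2183]
tool_rot: [1.0, -0.001, 0.0, -0.0]
ft_force: [2.3, 5.4, -1.7]
finger_gap: 0.0205
grasp_force: 122.6
t: 10.32
ee_pos: [0.4478, 0.0119, 0.2183]
tool_rot: [1.0, -0.001, 0.0, -0.0]
ft_force: [2.8, 4.7, -1.5]
finger_gap: 0.0207
grasp_force: 122.7
```

```bash
python3 -m creep '[{"twist":[0,0,0],"travel":[-0.5,0.87,0],"grip":1},{"twist":[0,0,0],"travel":[-0.5,0.87,0],"grip":1}]'; python3 -m creep '[{"twist":[0,0,0],"travel":[-0.5,0.87,0],"grip":1},{"twist":[0,0,0],"travel":[0,0,0],"grip":1}]'
```

```text
t: 10.48
ee_pos: [0.4469, 0.0106, 0.2183]
tool_rot: [1.0, -0.0, 0.0, -0.001]
ft_force: [3.1, 8.8, -1.4]
finger_gap: 0.0206
grasp_force: 123.0
t: 10.65
ee_pos: [0.4462, 0.01, 0.2183]
tool_rot: [1.0, 0.0, -0.0, -0.001]
ft_force: [3.0, 8.2, -1.4]
finger_gap: 0.0203
grasp_force: 123.1
```

```bash
python3 -m creep '[{"twist":[0,0,0],"travel":[-0.3,0.5,0],"grip":1},{"twist":[0,0,0],"travel":[0,0,0],"grip":1}]'; python3 -m creep '[{"twist":[0,0,0],"travel":[0,0,0],"grip":1},{"twist":[0,0,0],"travel":[0,0,0],"grip":1}]'; python3 - <<'E'
from m import *
p0,r0,s=tcp(); print(p0,s['ft_force'])
p,d,c=grab('top'); c['T']=np.array(c['T']); P=cloud(d,c)
hsv=cv2.cvtColor(p,cv2.COLOR_RGB2HSV).astype(int)
A=np.array([[.872,-.489],[.489,.872]])
v,u=np.mgrid[0:480,0:640]; W=onplane(np.c_[u.ravel(),v.ravel()],c,.196)[:,:2]*1000
q=((W-[636.7,47.7])@A.T).reshape(480,640,2)
m=(d>0)&(abs(P[...,2]-.196)<.008)&(hsv[...,1]>110)&(hsv[...,0]>12)&(hsv[...,0]<32)&(q[...,0]<6)&(q[...,0]>-20)&(abs(q[...,1]+40)<25)
k=q[m]; sol=np.linalg.lstsq(np.c_[2*k,np.ones(len(k))],(k**2).sum(1),rcond=None)[0]; print('ring rel start (cupboard)',sol[:2],np.sqrt(sol[2]+sol[:2]@sol[:2]),len(k), k.min(0),k.max(0))
h=np.array([[1,0],[0,1]])
E
```

```text
t: 10.82
ee_pos: [0.4459, 0.0097, 0.2182]
tool_rot: [1.0, 0.0, -0.0, -0.001]
ft_force: [3.1, 9.0, -1.7]
finger_gap: 0.0207
grasp_force: 123.1
t: 10.98
ee_pos: [0.4459, 0.0098, 0.2182]
tool_rot: [1.0, 0.0, -0.0, -0.001]
ft_force: [3.5, 9.0, -0.8]
finger_gap: 0.0207
grasp_force: 123.1
[0.4459 0.0098 0.2182] [ 3.4811  8.9849 -0.7973]
ring rel start (cupboard) [ -4.3687 -34.6048] 12.209325979853144 83 [-18.7893 -49.0308] [  5.9587 -20.2278]
```

The stop is felt firm at about 9.5 N with the bolt about 35 mm drawn. I'll ease the sideways pull off, then turn the hand rigidly about the hinge, so the stick keeps its attitude to the door and the arm stays in reach.

```bash
python3 -m creep '[{"twist":[0,0,0],"travel":[0,-3,0],"grip":1},{"twist":[0,0,0],"travel":[-0.5,-3,0],"grip":1},{"twist":[0,0,0],"travel":[0,-2.5,0],"grip":1},{"twist":[0,0,0],"travel":[0,0,0],"grip":1}]'; python3 -m creep '[{"twist":[0,0,-1.2],"travel":[-2.7,3,0],"grip":1},{"twist":[0,0,-2.5],"travel":[-5.4,6.3,0],"grip":1},{"twist":[0,0,-2.5],"travel":[-5.4,6.3,0],"grip":1}]'; python3 -c "
from h import *
s=env.read_state();print(s['ft_force'],s['wrist_torque'])"
```

```text
t: 11.37
ee_pos: [0.4446, 0.0168, 0.2181]
tool_rot: [1.0, -0.002, -0.001, 0.0]
ft_force: [0.7, -1.0, -1.3]
finger_gap: 0.0207
grasp_force: 122.4
t: 11.62
ee_pos: [0.4329, 0.0002, 0.2184]
tool_rot: [0.999, 0.054, 0.0, 0.0]
ft_force: [2.6, 0.7, -1.7]
finger_gap: 0.0204
grasp_force: 122.4
[ 2.6407514   0.71551689 -1.65559881] [ 0.08512268 -0.29479956 -0.00403697]
```

```bash
python3 -m creep '[{"twist":[0,0,-2.5],"travel":[-5.4,6.3,0],"grip":1},{"twist":[0,0,-2.5],"travel":[-5.4,6.3,0],"grip":1},{"twist":[0,0,-2.5],"travel":[-5.4,6.3,0],"grip":1},{"twist":[0,0,-2.5],"travel":[-5.4,6.3,0],"grip":1}]'; python3 -c "
from h import *
s=env.read_state();print(s['ft_force'],s['wrist_torque'])"
```

```text
t: 11.95
ee_pos: [0.4157, -0.0285, 0.2184]
tool_rot: [0.99, 0.14, 0.0, 0.0]
ft_force: [1.8, 0.9, -2.2]
finger_gap: 0.0202
grasp_force: 122.4
[ 1.82661167  0.92418857 -2.19364385] [ 0.08862609 -0.35752207 -0.01084581]
```

```bash
python3 -m creep '[{"twist":[0,0,-2.5],"travel":[-5.4,6.3,0],"grip":1},{"twist":[0,0,-2.5],"travel":[-5.4,6.3,0],"grip":1},{"twist":[0,0,-2.5],"travel":[-5.4,6.3,0],"grip":1},{"twist":[0,0,-2.5],"travel":[-5.4,6.3,0],"grip":1},{"twist":[0,0,-2.5],"travel":[-5.4,6.3,0],"grip":1},{"twist":[0,0,-2.5],"travel":[-5.4,6.3,0],"grip":1}]'
cat > door.py <<'E'
from m import *
p0,r0,s=tcp(); print(p0,r0.as_matrix()[:2,0],s['ft_force'])
p,d,c=grab('top'); c['T']=np.array(c['T']); P=cloud(d,c)
hsv=cv2.cvtColor(p,cv2.COLOR_RGB2HSV).astype(int)
m=(d>0)&(abs(P[...,2]-.196)<.012)&(hsv[...,1]>110)&(hsv[...,0]>12)&(hsv[...,0]<32)&(P[...,0]>.45)&(P[...,1]>-.15)
v,u=np.nonzero(m); W=onplane(np.c_[u,v],c,.196)[:,:2]*1000-[588.6,-106.5]
# brute fit: ring of mean radius 12.5 at Rz(th)*(30.9,..) for draw
best=[]
for th in np.radians(np.arange(0,80,1)):
    for dr in range(0,48):
        a=th-np.radians(29.3); rc=np.array([[np.cos(a),-np.sin(a)],[np.sin(a),np.cos(a)]])@[-33.5,158-dr]
        rr=np.linalg.norm(W-rc,axis=1); best.append((((rr>9.5)&(rr<15.5)).sum()-1.5*(rr<8).sum(),np.degrees(th),dr,rc+[588.6,-106.5]))
best.sort(key=lambda x:-x[0]); print(len(W),best[:4])
E
python3 door.py
```

```text
t: 12.45
ee_pos: [0.4004, -0.0759, 0.2185]
tool_rot: [0.964, 0.268, 0.001, 0.001]
ft_force: [2.0, 0.1, -1.3]
finger_gap: 0.0205
grasp_force: 122.5
[ 0.4004 -0.0759  0.2185] [0.8568 0.5156] [ 2.0086  0.1065 -1.2828]
857 [(np.float64(113.0), np.float64(31.0), 37, array([551.5251,  13.4529])), (np.float64(111.0), np.float64(31.0), 36, array([551.4955,  14.4525])), (np.float64(102.0), np.float64(31.0), 38, array([551.5548,  12.4534])), (np.float64(100.0), np.float64(31.0), 35, array([551.4658,  15.452 ]))]
```

The door is at about 31° with the bolt still drawn. I'll continue.

```bash
python3 -m creep '[{"twist":[0,0,-2.5],"travel":[-5.4,6.3,0],"grip":1},{"twist":[0,0,-2.5],"travel":[-5.4,6.3,0],"grip":1},{"twist":[0,0,-2.5],"travel":[-5.4,6.3,0],"grip":1},{"twist":[0,0,-2.5],"travel":[-5.4,6.3,0],"grip":1},{"twist":[0,0,-2.5],"travel":[-5.4,6.3,0],"grip":1}]'; python3 -m creep '[{"twist":[0,0,-2.5],"travel":[-5.4,6.3,0],"grip":1},{"twist":[0,0,-2.5],"travel":[-5.4,6.3,0],"grip":1},{"twist":[0,0,-2.5],"travel":[-5.4,6.3,0],"grip":1},{"twist":[0,0,-2.5],"travel":[-5.4,6.3,0],"grip":1},{"twist":[0,0,0],"travel":[0,0,0],"grip":1},{"twist":[0,0,0],"travel":[0,0,0],"grip":1}]'; python3 door.py
```

```text
t: 12.92
ee_pos: [0.3972, -0.1167, 0.2185]
tool_rot: [0.929, 0.37, 0.0, 0.0]
ft_force: [2.4, 0.9, -1.2]
finger_gap: 0.0205
grasp_force: 122.5
t: 13.42
ee_pos: [0.4007, -0.1492, 0.2183]
tool_rot: [0.894, 0.449, 0.0, -0.0]
ft_force: [2.3, -1.5, -1.5]
finger_gap: 0.0204
grasp_force: 122.5
[ 0.4007 -0.1492  0.2183] [0.5972 0.8021] [ 2.3375 -1.5019 -1.4612]
788 [(np.float64(115.0), np.float64(54.0), 39, array([508.4388, -12.3861])), (np.float64(113.0), np.float64(54.0), 40, array([508.8567, -13.2946])), (np.float64(109.5), np.float64(53.0), 40, array([510.4955, -11.9171])), (np.float64(107.0), np.float64(54.0), 38, array([508.0209, -11.4776]))]
```

The door is at about 54° with the bolt still drawn. I'll centre the peg in the ring to unload it, then lift out.

```bash
python3 -m creep '[{"twist":[0,0,0],"travel":[3.5,0.8,0],"grip":1},{"twist":[0,0,0],"travel":[3.3,0.8,0],"grip":1},{"twist":[0,0,0],"travel":[0,0,0],"grip":1},{"twist":[0,0,0],"travel":[0,0,-3],"grip":1},{"twist":[0,0,0],"travel":[0,0,-6],"grip":1}]'; python3 -m creep '[{"twist":[0,0,0],"travel":[0,0,-8],"grip":1},{"twist":[0,0,0],"travel":[0,0,-10],"grip":1},{"twist":[0,0,0],"travel":[0,0,-15],"grip":1},{"twist":[0,0,0],"travel":[0,0,-20],"grip":1},{"twist":[0,0,0],"travel":[0,0,-20],"grip":1},{"twist":[0,0,0],"travel":[0,0,-8],"grip":1},{"twist":[0,0,0],"travel":[0,0,0],"grip":1}]'; python3 door.py
```

```text
t: 13.88
ee_pos: [0.4054, -0.1438, 0.227]
tool_rot: [0.893, 0.451, -0.001, -0.001]
ft_force: [0.6, -0.5, -1.6]
finger_gap: 0.0201
grasp_force: 122.4
t: 14.47
ee_pos: [0.4067, -0.1447, 0.3105]
tool_rot: [0.893, 0.451, 0.001, 0.002]
ft_force: [-0.6, -1.0, -1.6]
finger_gap: 0.0205
grasp_force: 122.5
[ 0.4067 -0.1447  0.3105] [0.5934 0.8049] [-0.5942 -0.9529 -1.6084]
804 [(np.float64(116.0), np.float64(53.0), 39, array([510.0935, -11.0014])), (np.float64(114.0), np.float64(53.0), 40, array([510.4955, -11.9171])), (np.float64(110.0), np.float64(53.0), 38, array([509.6916, -10.0857])), (np.float64(106.5), np.float64(53.0), 41, array([510.8974, -12.8327]))]
```

```bash
python3 -m creep '[{"twist":[0,0,0],"travel":[12,-5,0],"grip":1},{"twist":[0,0,0],"travel":[24,-11,0],"grip":1},{"twist":[0,0,0],"travel":[28,-12,0],"grip":1},{"twist":[0,0,0],"travel":[28,-13,0],"grip":1},{"twist":[0,0,0],"travel":[28,-13,0],"grip":1},{"twist":[0,0,0],"travel":[28,-12,0],"grip":1},{"twist":[0,0,0],"travel":[22,-10,0],"grip":1},{"twist":[0,0,0],"travel":[12,-5,0],"grip":1}]'; python3 -m creep '[{"twist":[0,0,4],"travel":[0,0,0],"grip":1},{"twist":[0,0,7],"travel":[0,0,0],"grip":1},{"twist":[0,0,7],"travel":[0,0,0],"grip":1},{"twist":[0,0,7],"travel":[0,0,0],"grip":1},{"twist":[0,0,7],"travel":[0,0,0],"grip":1},{"twist":[0,0,7],"travel":[0,0,0],"grip":1},{"twist":[0,0,7],"travel":[0,0,0],"grip":1},{"twist":[0,0,7],"travel":[0,0,0],"grip":1}]';  python3 -m creep '[{"twist":[0,0,7],"travel":[0,0,0],"grip":1},{"twist":[0,0,7],"travel":[0,0,0],"grip":1},{"twist":[0,0,7],"travel":[0,0,0],"grip":1},{"twist":[0,0,6],"travel":[0,0,0],"grip":1},{"twist":[0,0,3],"travel":[0,0,0],"grip":1},{"twist":[0,0,0],"travel":[0,0,0],"grip":1},{"twist":[0,0,0],"travel":[0,0,0],"grip":1}]'
cat > w.py <<'E'
from m import *
import sys
p0,r0,s=tcp(); print(p0,np.degrees(np.arctan2(*r0.as_matrix()[[1,0],0])),s['ft_force'])
c=viewer.camera_info('wrist');p,d,_=grab('wrist'); c['T']=np.array(c['T']); save(p,sys.argv[1]); P=cloud(d,c)
L=r0.inv().apply(P.reshape(-1,3)-p0).reshape(P.shape)*1000
m=(d>0)&(abs(L[...,1])<25)&(L[...,2]>-20)&(L[...,2]<30)
for lo in (15,27,45,75,95):
    k=m&(L[...,0]>lo)&(L[...,0]<lo+12)
    if k.sum()>5: print(lo,k.sum(),np.percentile(L[k],[5,50,95],axis=0).round(1).tolist())
E
python3 w.py w3
```

```text
t: 15.18
ee_pos: [0.4478, 0.0529, 0.3068]
tool_rot: [0.892, 0.452, -0.001, -0.002]
ft_force: [0.2, 0.7, -1.7]
finger_gap: 0.0206
grasp_force: 122.5
t: 15.85
ee_pos: [0.4477, 0.0503, 0.3067]
tool_rot: [1.0, 0.002, -0.002, -0.0]
ft_force: [0.1, -0.1, -1.0]
finger_gap: 0.0201
grasp_force: 122.4
t: 16.43
ee_pos: [0.448, 0.0502, 0.3072]
tool_rot: [0.967, -0.253, -0.001, 0.0]
ft_force: [-0.3, 0.3, -0.6]
finger_gap: 0.0203
grasp_force: 122.4
[0.448  0.0502 0.3072] -29.33743732284836 [-0.2624  0.318  -0.5995]
15 1626 [[15.6, -9.5, 1.0], [20.4, 0.5, 2.7], [26.0, 10.4, 8.7]]
27 981 [[27.6, -5.0, 2.4], [33.0, 0.5, 4.4], [37.8, 6.4, 8.8]]
45 566 [[45.6, -2.6, 5.3], [51.1, 0.8, 6.6], [56.5, 3.9, 8.5]]
75 691 [[75.7, -2.3, 5.3], [81.2, 0.8, 6.6], [86.3, 4.0, 8.8]]
95 788 [[95.7, -2.1, 5.1], [101.2, 1.0, 6.5], [106.4, 4.2, 8.8]]
```

```bash
python3 -m creep '[{"twist":[0,0,0],"travel":[-2,-12,0],"grip":1},{"twist":[0,0,0],"travel":[-2.5,-24,0],"grip":1},{"twist":[0,0,0],"travel":[-2.7,-28,0],"grip":1},{"twist":[0,0,0],"travel":[-2.5,-28,0],"grip":1},{"twist":[0,0,0],"travel":[-2.5,-28,0],"grip":1},{"twist":[0,0,0],"travel":[-2.5,-24,0],"grip":1},{"twist":[0,0,0],"travel":[-2,-15,0],"grip":1},{"twist":[0,0,0],"travel":[-1,-6,0],"grip":1}]'; python3 -m creep '[{"twist":[0,0,0],"travel":[0,0,15],"grip":1},{"twist":[0,0,0],"travel":[0,0,35],"grip":1},{"twist":[0,0,0],"travel":[0,0,40],"grip":1},{"twist":[0,0,0],"travel":[0,0,40],"grip":1},{"twist":[0,0,0],"travel":[0,0,30],"grip":1},{"twist":[0,0,0],"travel":[0,0,15],"grip":1},{"twist":[0,0,0],"travel":[0,0,0],"grip":1},{"twist":[0,0,0],"travel":[0,0,0],"grip":1}]'
```

```text
t: 17.15
ee_pos: [0.5149, 0.2043, 0.3077]
tool_rot: [0.968, -0.253, -0.0, -0.0]
ft_force: [-0.0, 0.1, -2.1]
finger_gap: 0.0205
grasp_force: 122.4
t: 17.82
ee_pos: [0.514, 0.2018, 0.1327]
tool_rot: [0.967, -0.254, -0.001, 0.001]
ft_force: [0.7, 0.1, -1.1]
finger_gap: 0.0203
grasp_force: 122.4
```

```bash
python3 -m creep '[{"twist":[0,0,0],"travel":[0,0,20],"grip":1},{"twist":[0,0,0],"travel":[0,0,30],"grip":1},{"twist":[0,0,0],"travel":[0,0,20],"grip":1},{"twist":[0,0,0],"travel":[0,0,7],"grip":1},{"twist":[0,0,0],"travel":[0,0,3],"grip":1},{"twist":[0,0,0],"travel":[0,0,0],"grip":1},{"twist":[0,0,0],"travel":[0,0,0],"grip":1}]'; python3 -m creep '[{"twist":[0,0,0],"travel":[0,0,2],"grip":1},{"twist":[0,0,0],"travel":[0,0,1],"grip":1},{"twist":[0,0,0],"travel":[0,0,0],"grip":1}]' 30
```

```text
t: 18.4
ee_pos: [0.5159, 0.2027, 0.0549]
tool_rot: [0.967, -0.254, 0.001, -0.001]
ft_force: [0.2, -0.1, -1.6]
finger_gap: 0.0202
grasp_force: 122.4
t: 18.65
ee_pos: [0.5149, 0.2027, 0.0509]
tool_rot: [0.967, -0.254, 0.001, -0.0]
ft_force: [-0.2, -0.7, -1.7]
finger_gap: 0.0206
grasp_force: 122.4
```

```bash
python3 -m creep '[{"twist":[0,0,0],"travel":[0,0,1],"grip":1},{"twist":[0,0,0],"travel":[0,0,1],"grip":1},{"twist":[0,0,0],"travel":[0,0,0],"grip":1}]'; python3 -m creep '[{"twist":[0,0,0],"travel":[0,0,1],"grip":1},{"twist":[0,0,0],"travel":[0,0,0],"grip":1}]'
```

```text
t: 18.9
ee_pos: [0.5144, 0.2026, 0.0482]
tool_rot: [0.967, -0.254, -0.0, 0.0]
ft_force: [-0.5, 0.5, -1.6]
finger_gap: 0.0202
grasp_force: 122.4
t: 19.07
ee_pos: [0.5145, 0.2026, 0.0481]
tool_rot: [0.967, -0.254, -0.0, 0.0]
ft_force: [-1.8, -0.0, 6.1]
finger_gap: 0.0206
grasp_force: 123.5
```

It has made contact at the original height, so I'll release and check.

```bash
python3 -m creep '[{"twist":[0,0,0],"travel":[0,0,-0.5],"grip":0.7},{"twist":[0,0,0],"travel":[0,0,0],"grip":0.55},{"twist":[0,0,0],"travel":[0,0,0],"grip":0.4},{"twist":[0,0,0],"travel":[0,0,0],"grip":0.4},{"twist":[0,0,0],"travel":[0,0,0],"grip":0.4}]'; python3 -m creep '[{"twist":[0,0,0],"travel":[0,0,-5],"grip":0.4},{"twist":[0,0,0],"travel":[0,0,-20],"grip":0.4},{"twist":[0,0,0],"travel":[0,0,-35],"grip":0.4},{"twist":[0,0,0],"travel":[0,0,-40],"grip":0.4},{"twist":[0,0,0],"travel":[0,0,-40],"grip":0.4},{"twist":[0,0,0],"travel":[0,0,-40],"grip":0.4},{"twist":[0,0,0],"travel":[0,0,-20],"grip":0.4},{"twist":[0,0,0],"travel":[0,0,0],"grip":0.4}]'
python3 -m creep '[{"twist":[0,0,0],"travel":[-15,0,-10],"grip":0.4},{"twist":[0,0,0],"travel":[-35,0,-10],"grip":0.4},{"twist":[0,0,0],"travel":[-35,0,-10],"grip":0.4},{"twist":[0,0,0],"travel":[-20,0,0],"grip":0.4},{"twist":[0,0,0],"travel":[0,0,0],"grip":0.4}]'
python3 - <<'E'
from m import *
for n,hb in (('top',[225,190,312,326]),('scene',[262,255,290,372])):
    p,d,c=grab(n); c['T']=np.array(c['T']); P=cloud(d,c); z=P[...,2]
    hsv=cv2.cvtColor(p,cv2.COLOR_RGB2HSV).astype(int); H,S,V=hsv[...,0],hsv[...,1],hsv[...,2]
    m=np.zeros(d.shape,bool); m[hb[1]:hb[3],hb[0]:hb[2]]=1
    m&=(abs(z-.046)<.006)&(S>90)&(V>60)&(H<20)
    v,u=np.nonzero(m); W=onplane(np.c_[u,v],c,.046)[:,:2].astype(np.float32); print(n,len(W),cv2.minAreaRect(W*1000) if len(W)>5 else '',np.median(z[m]))
    save(p,n+'_end'); o=cv2.resize(p,(400,300),interpolation=cv2.INTER_AREA)
    a=o if n=='top' else np.hstack([a,o])
save(a,'end')
E
python3 door.py
```

```text
t: 19.48
ee_pos: [0.5145, 0.2026, 0.0477]
tool_rot: [0.967, -0.254, -0.0, 0.0]
ft_force: [-0.1, -0.4, 1.0]
finger_gap: 0.0514
grasp_force: 0.0
t: 20.15
ee_pos: [0.5177, 0.2033, 0.2539]
tool_rot: [0.967, -0.254, 0.006, -0.003]
ft_force: [0.9, -0.8, -0.2]
finger_gap: 0.0511
grasp_force: 0.0
t: 20.57
ee_pos: [0.4168, 0.2554, 0.2769]
tool_rot: [0.968, -0.252, -0.003, 0.001]
ft_force: [-0.0, -0.1, -0.1]
finger_gap: 0.0513
grasp_force: 0.0
top 860 ((474.94012451171875, 222.9280242919922), (24.08608627319336, 156.8641357421875), 60.04397964477539) 0.04524771117789267
scene 741 ((470.19842529296875, 227.84486389160156), (23.81806182861328, 168.16940307617188), 60.117584228515625) 0.04619448862296327
[0.4212 0.2544 0.277 ] [ 0.8719 -0.4896] [0.2165 0.0496 0.2918]
815 [(np.float64(138.0), np.float64(53.0), 39, array([510.0935, -11.0014])), (np.float64(134.0), np.float64(53.0), 40, array([510.4955, -11.9171])), (np.float64(127.0), np.float64(53.0), 38, array([509.6916, -10.0857])), (np.float64(120.5), np.float64(53.0), 41, array([510.8974, -12.8327]))]
```

View pics/end.png

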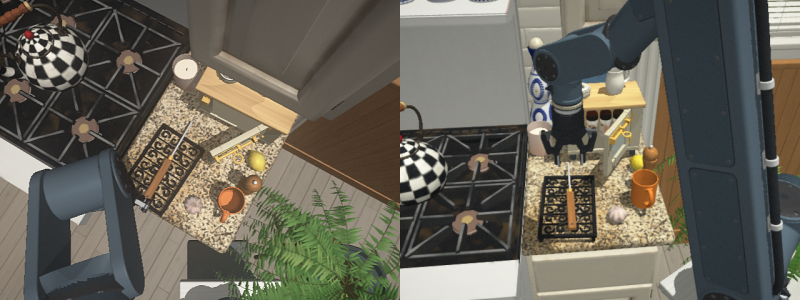

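The final pictures show the stick flat on the trivet as it lay, with the hook over the far edge. The door stands at about 53°, the bolt is drawn, the bystanders are unmoved and the robot is clear. I'll hand the job in.

```bash
python3 -c "
from bench import env
print(env.finish_job())"
```

```text
the job is handed in; nothing more can be done
None
```

The job is handed in at about 21 s: the bolt was drawn firm against its stop (about 9.5 N at roughly 35 mm), the door stands at about 53° with the bolt clear of its keeper, and the stick lies flat on the trivet as it lay, hook over the edge.

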